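# Shingle two circuit boards on the inspection stand

## Task

Lay the green board with the white plug block on the sloping stand, its plug end downhill with that end's edge on the red line. Then lap the green board with the black plug block over it, plug end downhill too, that edge on the upper, black line, so that the first board's plug block stays showing. Set both boards square to the lines and centred across the stand; leave the blue board where it is.

Things in the scene. Friction and masses are not known exactly. Their poses are not given: they have to be found in the camera images.
- white_board: Green circuit board with a WHITE plug block, goes on first. Sizes in mm: 110 long (x) x 64 wide (y) x 4 thick. Plug block 22 (x) x 30 (y) x 22 tall, top 26 above the underside, centred 32 towards -x from the middle, so 23 from the plug end (-x edge). Other end bare, gold pads. About 80 g. Starts flat on the bench, block up. Origin: middle of the underside; z up through the block.
- black_board: Green circuit board with a BLACK plug block, laps over the first. Sizes in mm: 110 long (x) x 64 wide (y) x 4 thick. Plug block 22 (x) x 30 (y) x 22 tall, top 26 above the underside, centred 32 towards -x from the middle, so 23 from the plug end (-x edge). Other end bare, gold pads. About 80 g. Starts flat on the bench, block up. Origin: middle of the underside; z up through the block.
- blue_board: Blue circuit board with a white plug block, same size and frame as the green ones (110 x 64 x 4 mm, block top 26 mm). A bystander: stays where it is.
- low_line (a point): Middle of the red line painted across the fixed sloping aluminium stand. x up the 12 degree slope (low end nearest the robot), y along the line, z square out of the surface. Flat top, no rim: x -20 to 190 mm, y -75 to 75; 14 mm above the bench at its low edge, 58 at its high. The black line is parallel, at x = 60 mm. A flat board has its underside at z = 0, a lapped one about 4 mm. Friction holds them.
Not all that is in view belongs to the job. Leave any orange or pink look-alike of the black_board alone.

How it is judged:
By the outcome, as a careful person would: the job done as asked, in the order asked, and still so for the second after the job is handed in, with the robot touching nothing.
It also fails if it takes over 53 s, if anything falls off the work surface, if the arm or the gripper's body presses on something with over 40 N, if the wrist force passes 120 N, or if a joint passes its speed limit or range.

## Robot

A 6-joint arm with a two-finger parallel gripper is mounted at the origin on the work surface. World frame = base frame: x ahead of the robot, y to its left, z up, the work surface at z = 0. Lengths are in m, angles in rad, forces in N, time in s.
With the tool pointing down it reaches from about 0.3 to 0.775 m from the base axis. Payload 14.6 kg.
Tool frame: the origin (TCP) lies midway between the tips of the shut fingers; the grasp point (between the pads) lies 19 mm behind it; z points along the fingers, x is the direction in which the jaws open and shut, and the axes are right-handed (so a half turn about z gives the same grasp; the last joint's range is limited). The gripper opens to 85 mm and grips with 20 to 120 N. Pads are 22 mm wide; open, the fingers measure 114 mm over their backs; the gripper's body (76 mm by 85 mm) begins 54 mm behind the grasp point. The pads swing forward as they close: fully open they stand 13 mm farther back than shut.
Start: joints at [-1.413, 0.3, 1.521, -0, 1.321, -0.067], TCP at [0.123, -0.536, 0.231] pointing down, gripper open.
Joint ranges: [-3.03, 3.03], [-0.79, 2.21], [0.23, 2.52], [-1.04, 4.18], [0, 3.07], [-2.55, 2.55]. Speed limits (rad/s): [2.22, 2.22, 2.57, 3.14, 3.14, 3.14].

## Interface

Orientations are given as a unit quaternion [w, x, y, z].
In Python, from workcell import get_obs, snapshot, calibration, finish_job, find_in, pinpoint gives the robot as it stands.
- The arm moves only by the tool servo_tool, never from a script. Its arguments are lists of equal length, an entry for each row: "linear": the shift along the world's x, y, z in units of 0.025 m (1.0 is 0.025 m), a list of three; "rot": the turn, a rotation vector about the world's x, y, z in units of 0.12 rad (1.0 is 0.12 rad), a list of three; "gripper": the opening, from -1 (shut) to 1 (fully open). In form: {"linear": [[dx, dy, dz], ...], "rot": [[ax, ay, az], ...], "gripper": [gripper, ...]}. A call has 1 to 20 rows; each row shifts and turns the commanded pose from where the row before left it; what a row does not reach is not made up. A row lasts 1/8 s, in which the tool goes at most 62.5 mm and 10.7 degrees, less where a joint would pass 70% of its speed; a pose out of reach is approached as far as the arm can. A call with a number of a shift or a turn outside -1 to 1 is refused whole. A call with a gripper value outside its range is refused whole. The fingers move at their own pace and stop on an object; the grip force is fixed at half the most. Time passes only in rows, so rows that do not move let the fingers close. It gives the time, the measured TCP pose, the force and the opening at its end, in the units of the state.
- get_obs(): the state, without advancing time (a new reading comes with each control period).
- snapshot(name): name is "side" or "top"; returns the picture (420x560x3 uint8, red, green, blue); there is no depth.
- calibration(name): a dict with "intrinsics" (3x3 intrinsics, pixels), "D" ([k1, k2, p1, p2, k3] as OpenCV has them; the pictures are not rectified), "rvec" (rotation vector, rad) and "tvec" (3), from world to camera coordinates, as OpenCV has them. Camera axes: x right, y down, z forward; pixel columns grow to the right and rows downward; lengths in m; the calibration is good to about 2 mm. A picture is of the moment at which its call begins. calibration takes no time and is no camera call.
- finish_job(): hands the job in, once; it reports no verdict.
Trained networks look in the newest picture that a camera, given by its name, has taken for a name from the list of things; names that differ only in an ending like _2 or _b are one class to them, and where a whole thing is asked for, a point or a joint stands for the part that bears it (a point fixed in the world has none). Each returns a list of dicts, best first, with "score" (0 to 1); they miss things now and then, are a little off and sometimes report something else, mostly with a low value. They report only what shows in the picture. A call takes as long as a camera call. They do not tell look-alikes from the thing itself.
- find_in(camera, query): "bbox" ([left, top, right, bottom] in pixels, round what is visible of it).
- pinpoint(camera, query): "location" ([column, row] in pixels: a listed point, or the origin of a listed thing).
The state is a dict: "time": time; "joint_pos": joint angles; "joint_velocities": joint speeds; "joint_torque": joint torques, N m; "ee_pos": TCP position; "orientation": TCP orientation; "force": force on the tool from outside, world axes, zero at the start; "wrist_torque": the same for the moment, N m; "grip_width": finger opening in m.
Only numpy, scipy, OpenCV 4.12 (cv2) and the standard library are available. Lean on these libraries where they do the work, as an engineer would, in place of code of your own. Each camera call takes 0.05 s, during which the arm holds its last target.

## Working session

There is one attempt and no reset: what is moved stays moved. The work goes in short steps, Python scripts to look and compute and a tool call to move; the robot and the scene stay as the last step left them, time stands still between calls to the robot, and variables do not carry over. Pictures are saved under pics/ and viewed, and the job is handed in when it is done.

Besides the shell and the picture viewer there is one more tool, called after "Request:" by a JSON object that holds its "op" and its "data". servo_tool: Moves the arm, as the interface text tells. Shifts and turns lie within -1 to 1; 1 stands for 0.025 m of shift or 0.12 rad of turn. Its arguments: {"type":"object","properties":{"linear":{"type":"array"},"rot":{"type":"array"},"gripper":{"type":"array"}},"required":["linear","rot","gripper"]}

```bash
mkdir -p pics; cat > h.py <<'E'
import numpy as np, cv2
from workcell import *
def snap(c,n):
    im=snapshot(c); cv2.imwrite(f'pics/{n}.png',im[:,:,::-1]); return im
def ray(c,uv):
    k=calibration(c); K=np.array(k['intrinsics'],float);D=np.array(k['D'],float)
    R=cv2.Rodrigues(np.array(k['rvec'],float))[0];t=np.array(k['tvec'],float).ravel()
    p=cv2.undistortPoints(np.array(uv,float).reshape(-1,1,2),K,D).reshape(-1,2)
    d=np.c_[p,np.ones(len(p))]@R
    return -R.T@t,d
def onz(c,uv,z):
    o,d=ray(c,uv); return o+d*((z-o[2])/d[:,2])[:,None]
def onplane(c,uv,p0,n):
    o,d=ray(c,uv); return o+d*(((np.array(p0)-o)@n)/(d@n))[:,None]
def proj(c,P):
    k=calibration(c); return cv2.projectPoints(np.array(P,float).reshape(-1,3),np.array(k['rvec'],float),np.array(k['tvec'],float),np.array(k['intrinsics'],float),np.array(k['D'],float))[0].reshape(-1,2)
E
python3 - <<'E'
from h import *
a=snap('top','t0');b=snap('side','s0')
for q in ['white_board','black_board','blue_board','low_line']:
    for c in ['top','side']:
        print(q,c,[(np.round(r['location']),round(r['score'],2)) for r in pinpoint(c,q)])
print(get_obs())
E
```

```text
white_board top [(array([149., 213.]), 0.97)]
white_board side [(array([222., 326.]), 0.95)]
black_board top [(array([370., 210.]), 0.88), (array([430., 209.]), 0.84), (array([355., 274.]), 0.63)]
black_board side [(array([350., 184.]), 0.78), (array([307., 140.]), 0.65), (array([294., 165.]), 0.62)]
blue_board top [(array([366., 153.]), 0.89)]
blue_board side [(array([246., 158.]), 0.97)]
low_line top [(array([270., 198.]), 0.68)]
low_line side [(array([254., 218.]), 0.7)]
{'time': 0.5, 'joint_pos': array([-1.41260625e+00,  2.99901028e-01,  1.52103210e+00,  3.32784118e-05,
        1.32071996e+00, -6.65727286e-02]), 'joint_velocities': array([-0.00028055,  0.0008571 ,  0.00012302,  0.00088166, -0.00035267,
        0.00021458]), 'joint_torque': array([-1.02584683e-03, -5.43030739e+01, -3.61798346e+01, -1.12972209e-04,
        8.13452898e-04, -1.59826243e-06]), 'ee_pos': array([ 0.1225966 , -0.53613507,  0.23126642]), 'orientation': array([-3.22775422e-05,  7.81942167e-01, -6.23350982e-01, -1.14592928e-05]), 'force': array([ 0.09469991, -0.25098748, -1.10828516]), 'wrist_torque': array([0.03541538, 0.0256398 , 0.03952274]), 'grip_width': 0.08517238715394822}
```

View pics/t0.png

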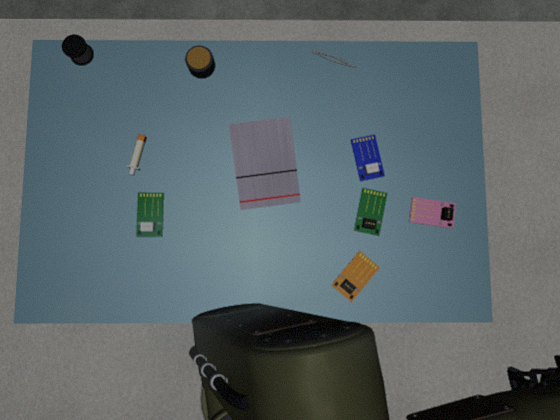

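View pics/s0.png

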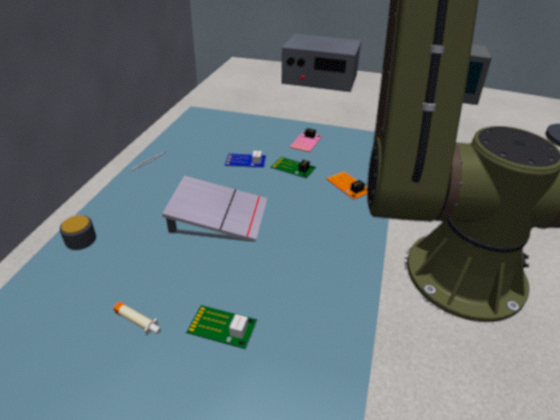

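```bash
cat >> h.py <<'E'
def rect(c,z,x0,x1,y0,y1,im,s=0.0005):
    # metric warp at height z : rows -> x descending, cols -> y descending
    xs=np.arange(x1,x0,-s);ys=np.arange(y1,y0,-s)
    X,Y=np.meshgrid(xs,ys,indexing='ij')
    uv=proj(c,np.c_[X.ravel(),Y.ravel(),np.full(X.size,z)]).astype(np.float32).reshape(X.shape+(2,))
    return cv2.remap(im,uv[...,0],uv[...,1],cv2.INTER_CUBIC),xs,ys
E
python3 - <<'E'
from h import *
im=cv2.imread('pics/t0.png');sd=cv2.imread('pics/s0.png')
for c in ['top','side']:
    print(c, -cv2.Rodrigues(np.array(calibration(c)['rvec'],float))[0].T@np.array(calibration(c)['tvec'],float).ravel())
out={}
for n,uv,us in [('white',(149,213),(222,326)),('black',(370,210),(294,165)),('blue',(366,153),(246,158))]:
    print(n,onz('top',uv,0),onz('side',us,0))
    x,y,_=onz('top',uv,0)[0]
    for c,I in (('top',im),('side',sd)):
        w,xs,ys=rect(c,0.004,x-.09,x+.09,y-.09,y+.09,I)
        cv2.imwrite(f'pics/r_{n}_{c}.png',w)
        out[n,c]=w
cv2.imwrite('pics/rect0.png',np.vstack([np.hstack([out[n,c][:360,:360] for n in('white','black')]) for c in ('top','side')])[:720])
x,y,_=onz('top',(270,198),.018)[0];print('line',x,y,onz('side',(254,218),.018))
E
python3 -c "
import cv2;i=cv2.imread('pics/rect0.png');cv2.imwrite('pics/rect0s.png',cv2.resize(i,(600,600)))"
```

```text
top [ 0.31902528 -0.05743273  1.08814627]
side [0.22847291 0.6713828  0.61703349]
white [[0.43686116 0.26344011 0.        ]] [[0.43444331 0.25960964 0.        ]]
black [[ 0.44403004 -0.28728884  0.        ]] [[ 0.44133646 -0.30123421  0.        ]]
blue [[ 0.58971357 -0.28069413  0.        ]] [[ 0.58148778 -0.29725637  0.        ]]
line 0.47183969685950344 -0.03752495284004889 [[ 0.46761276 -0.02522382  0.018     ]]
```

View pics/rect0s.png

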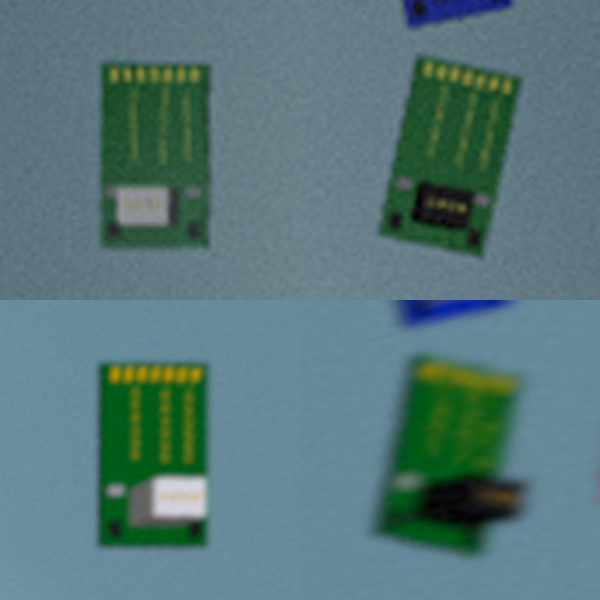

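```bash
cat >> h.py <<'E'
def greenrect(c,im,x,y,z=0.004):
    w,xs,ys=rect(c,z,x-.08,x+.08,y-.08,y+.08,im)
    w=w.astype(float); B,G,R=w[...,0],w[...,1],w[...,2]
    m=((G-B)>(0)).astype(np.uint8)
    m[(G<R)]=m[(G<R)]  
    n,l,st,ce=cv2.connectedComponentsWithStats(m)
    k=1+np.argmax(st[1:,4]); p=np.argwhere(l==k)
    (r,cc),(a,b),ang=cv2.minAreaRect(p.astype(np.float32))
    bx=cv2.boxPoints(((r,cc),(a,b),ang))
    W=np.c_[xs[0]-bx[:,0]*.0005,ys[0]-bx[:,1]*.0005]
    e0=W[1]-W[0];e1=W[2]-W[1]; L=e0 if np.linalg.norm(e0)>np.linalg.norm(e1) else e1
    if L[0]<0:L=-L
    return W.mean(0),np.degrees(np.arctan2(L[1],L[0])),sorted((a/2,b/2)),st[k,4]/4
def redline(c,im,z=0.0182):
    b=im.astype(float); m=((b[...,2]-b[...,1]>35)&(b[...,2]-b[...,0]>35)).astype(np.uint8)
    n,l,st,ce=cv2.connectedComponentsWithStats(m)
    return [(st[k],ce[k]) for k in range(1,n) if st[k,4]>20],l
E
python3 - <<'E'
from h import *
im=cv2.imread('pics/t0.png');sd=cv2.imread('pics/s0.png')
for n,(x,y) in dict(white=(.437,.263),black=(.444,-.287)).items():
    for c,I in(('top',im),('side',sd)): print(n,c,greenrect(c,I,x,y))
for c,I in(('top',im),('side',sd)): print(c,redline(c,I)[0])
# upscaled stand crops
a=im[105:220,220:310];b=sd[170:250,155:280]
cv2.imwrite('pics/st.png',np.hstack([cv2.resize(a,(420,537),interpolation=2),cv2.resize(cv2.resize(b,(375,240),interpolation=2),(375,537))]))
E
```

```text
white top (array([0.43378828, 0.26142407]), np.float64(-0.596810818884345), [67.47550201416016, 112.1657943725586], np.float64(6498.25))
white side (array([0.43423654, 0.2612739 ]), np.float64(-0.389760422678122), [66.23655700683594, 111.81372833251953], np.float64(6392.75))
black top (array([ 0.44054284, -0.28708258]), np.float64(-12.38075973310709), [66.99037170410156, 112.4208755493164], np.float64(6889.5))
black side (array([ 0.43999876, -0.29267694]), np.float64(-12.490409529398569), [81.9562759399414, 113.84774017333984], np.float64(7285.25))
top [(array([137, 135,   8,   6,  36], dtype=int32), array([140.83333333, 137.33333333])), (array([240, 193,  60,  10, 114], dtype=int32), array([269.93859649, 197.6754386 ])), (array([418, 202,  17,   4,  23], dtype=int32), array([425.82608696, 203.17391304])), (array([333, 252,  46,  49, 703], dtype=int32), array([356.13371266, 273.67709815])), (array([352, 290,   7,   8,  26], dtype=int32), array([354.61538462, 293.19230769]))]
side [(array([291, 134,  29,  17, 266], dtype=int32), array([304.68421053, 142.89849624])), (array([327, 172,  41,  27, 492], dtype=int32), array([346.26829268, 184.23170732])), (array([246, 196,  14,  41, 114], dtype=int32), array([252.72807018, 216.22807018])), (array([ 62, 217,  26,  15, 268], dtype=int32), array([ 74.57835821, 223.62686567])), (array([113, 301,  11,  12,  68], dtype=int32), array([117.82352941, 306.30882353]))]
```

View pics/st.png

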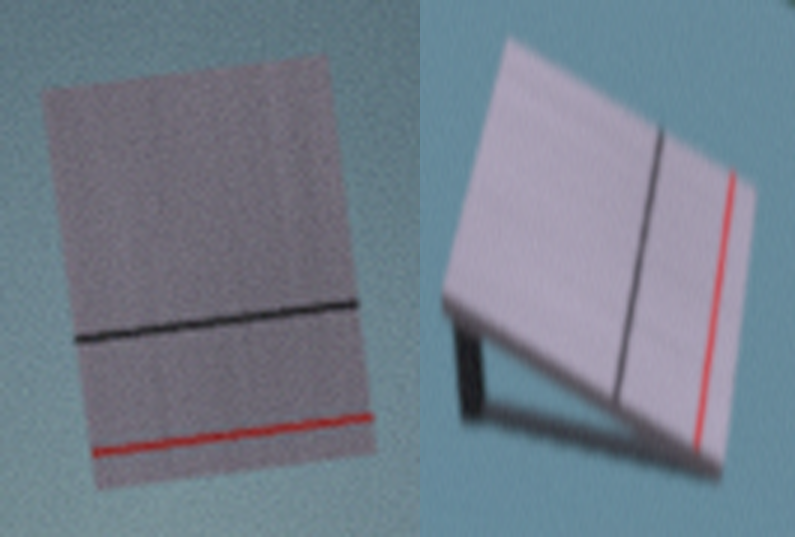

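```bash
cat > stand.py <<'E'
from h import *
from scipy.optimize import least_squares
from scipy.spatial.transform import Rotation as Ro
top=np.array([[43,92],[328,57],[376,453],[98,490],[77,340],[358,303],[93,454],[374,418]],float)
tp=np.array([220,105])+(top+.5)/4.667-.5
s=np.array([[25,293],[88,37],[334,187],[299,466],[197,400],[241,130],[277,448],[313,172]],float)
sp=np.array([155,170])+np.c_[(s[:,0]+.5)/3,(s[:,1]+.5)/6.7125]-.5
M=np.array([[.19,.075],[.19,-.075],[-.02,-.075],[-.02,.075],[.06,.075],[.06,-.075],[0,.075],[0,-.075]])
M=np.c_[M,np.zeros(8)]
def pose(p):
    return Ro.from_euler('ZY',[p[2],-np.radians(12)]).as_matrix(), np.array([p[0],p[1],.0182])
def res(p,c,px):
    R,t=pose(p); return (proj(c,M@R.T+t)-px)
for nm,f in [('top',lambda p:res(p,'top',tp).ravel()),('side',lambda p:res(p,'side',sp).ravel()),('both',lambda p:np.r_[res(p,'top',tp).ravel(),res(p,'side',sp).ravel()])]:
    r=least_squares(f,[.47,-.035,0],loss='soft_l1'); print(nm,r.x,np.degrees(r.x[2]),np.sqrt(np.mean(r.fun**2)))
    print(np.round(f(r.x).reshape(-1,2),1).tolist())
E
python3 stand.py
```

```text
top [ 0.47202337 -0.03640999  0.13061056] 7.483434036881403 0.29625045503359415
[[-0.3, -0.3], [0.2, -0.5], [0.6, 0.3], [-0.2, 0.3], [-0.2, 0.1], [0.4, 0.2], [-0.3, -0.0], [-0.0, -0.2]]
side [ 0.47296342 -0.03617214  0.13465006] 7.714880321674863 0.5740580862810067
[[-1.1, -0.2], [-0.3, 0.2], [0.9, 0.3], [1.5, -0.5], [-0.4, -0.3], [0.1, 0.2], [-0.1, -0.2], [-0.1, 0.4]]
both [ 0.47248591 -0.03629722  0.13244882] 7.588758457667564 0.4900637665312856
[[-0.5, -0.4], [-0.0, -0.7], [0.5, 0.1], [-0.3, 0.2], [-0.3, -0.0], [0.3, -0.0], [-0.3, -0.2], [-0.1, -0.4], [-0.9, -0.3], [-0.0, 0.1], [1.1, 0.3], [1.7, -0.5], [-0.2, -0.4], [0.4, 0.2], [0.0, -0.2], [0.2, 0.4]]
```

The candidates for the white board are the green board at (150,213) top and the blue one with a white plug at (366,153). I choose the green one. The candidates for the black board are green at (370,210), pink at (430,209) and orange at (355,274). I choose the green one. The crops above confirm both choices. The stand's red line middle is at about (0.4725, -0.0363), with yaw 7.6°.

Request:
{"op": "servo_tool", "data": {"linear": [[0.79,0.96,-0.2],[0.79,0.96,-0.2],[0.79,0.96,-0.2],[0.79,0.96,-0.2],[0.79,0.96,-0.2],[0.79,0.96,-0.2],[0.79,0.96,-0.2],[0.79,0.96,-0.2],[0.79,0.96,-0.2],[0.79,0.96,-0.2],[0.79,0.96,-0.2],[0.79,0.96,-0.2],[0.79,0.96,-0.2],[0.79,0.96,-0.2]], "rot": [[0,0,-0.139],[0,0,-0.139],[0,0,-0.139],[0,0,-0.139],[0,0,-0.139],[0,0,-0.139],[0,0,-0.139],[0,0,-0.139],[0,0,-0.139],[0,0,-0.139],[0,0,-0.139],[0,0,-0.139],[0,0,-0.139],[0,0,-0.139]], "gripper": [1,1,1,1,1,1,1,1,1,1,1,1,1,1]}}

```text
time: 2.25
ee_pos: [0.3997, -0.1993, 0.1613]
orientation: [0.0, -0.704, 0.71, -0.0]
force: [0.7, -0.8, -0.7]
grip_width: 0.0855
```

Request:
{"op": "servo_tool", "data": {"linear": [[0,0.97,-0.1],[0,0.97,-0.1],[0,0.97,-0.1],[0,0.97,-0.1],[0,0.97,-0.1],[0,0.97,-0.1],[0,0.97,-0.1],[0,0.97,-0.1],[0,0.97,-0.1],[0,0.97,-0.1],[0,0.97,-0.1],[0,0.97,-0.1],[0,0.97,-0.1],[0,0.97,-0.1],[0,0.97,-0.1],[0,0.97,-0.2],[0,0.97,-0.2],[0,0.97,-0.2],[0,0.97,-0.2],[0,0,0]], "rot": [[0,0,0],[0,0,0],[0,0,0],[0,0,0],[0,0,0],[0,0,0],[0,0,0],[0,0,0],[0,0,0],[0,0,0],[0,0,0],[0,0,0],[0,0,0],[0,0,0],[0,0,0],[0,0,0],[0,0,0],[0,0,0],[0,0,0],[0,0,0]], "gripper": [1,1,1,1,1,1,1,1,1,1,1,1,1,1,1,1,1,1,1,1]}}

```text
time: 4.75
ee_pos: [0.3988, 0.2614, 0.1034]
orientation: [-0.0, -0.705, 0.71, 0.0]
force: [0.5, 0.3, -0.4]
grip_width: 0.0855
```

Request:
{"op": "servo_tool", "data": {"linear": [[0.13,0.01,-1],[0,0,-1],[0,0,-0.8],[0,0,-0.6],[0,0,-0.45],[0,0,0]], "rot": [[0,0,0],[0,0,0],[0,0,0],[0,0,0],[0,0,0],[0,0,0]], "gripper": [1,1,1,1,1,1]}}

```text
time: 5.5
ee_pos: [0.4022, 0.2606, 0.0072]
orientation: [-0.0, -0.704, 0.71, 0.0]
force: [0.0, 0.8, 0.2]
grip_width: 0.0851
```

Request:
{"op": "servo_tool", "data": {"linear": [[0,0,0],[0,0,0],[0,0,0],[0,0,0],[0,0,0],[0,0,0]], "rot": [[0,0,0],[0,0,0],[0,0,0],[0,0,0],[0,0,0],[0,0,0]], "gripper": [-1,-1,-1,-1,-1,-1]}}

```text
time: 6.25
ee_pos: [0.4026, 0.2611, 0.0081]
orientation: [0.0, -0.704, 0.71, -0.0]
force: [-1.0, -0.9, 6.6]
grip_width: 0.0287
```

```bash
python3 - <<'E'
from h import *
a=snap('top','t1');b=snap('side','s1')
cv2.imwrite('pics/c1.png',np.hstack([cv2.resize(a[150:290,90:230],(390,390),interpolation=2),cv2.resize(b[240:380,150:290],(390,390),interpolation=2)])[:,:,::-1])
o=get_obs();print(o['ee_pos'],o['grip_width'],o['force'],o['joint_pos'])
E
```

```text
[0.4026141  0.26107352 0.00809533] 0.02876403365043227 [-1.22560753 -0.30004387  7.66775035] [4.98914253e-01 4.69987509e-01 1.89024971e+00 5.56439824e-05
 7.80406856e-01 2.07831544e+00]
```

View pics/c1.png

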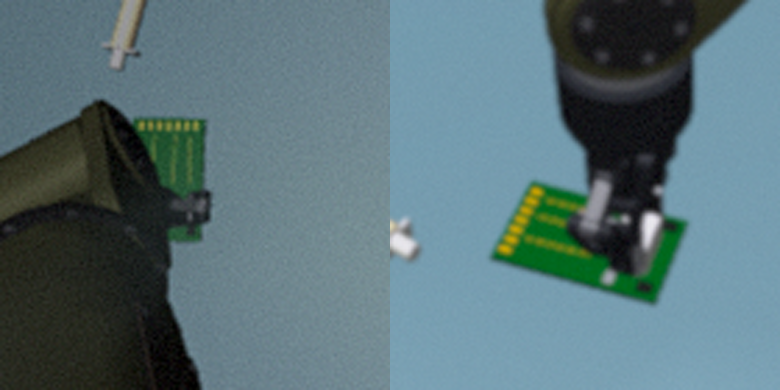

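```bash
cat > plan.py <<'E'
from h import *
from scipy.spatial.transform import Rotation as Ro
import sys
S_t=np.array([.4725,-.0363,.0182]); S_R=Ro.from_euler('ZY',[np.radians(7.58),-np.radians(12)])
Tflat=Ro.from_matrix(np.array([[0,-1,0],[-1,0,0],[0,0,-1]]).T) # tool x=-board y, tool y=-board x, z=-z
def plan(off,hs):
    o=get_obs();q=o['orientation'];cur=Ro.from_quat(np.r_[q[1:],q[0]]);p=o['ee_pos']
    tgt=S_R*Tflat
    rv=(tgt*cur.inv()).as_rotvec()
    print('pos',p.round(4),'grip',o['grip_width'].round(4),'F',o['force'].round(1),'rot units',(rv/.12).round(3))
    for h in hs:
        T=S_t+S_R.apply(np.array(off)+[0,0,h]); print(h,'target',T.round(4),'delta units',((T-p)/.025).round(3))
E
python3 -c "
from plan import *
plan([.0236,0,.0081],[.05,.01,0])"
```

```text
Traceback (most recent call last):
  File "plan.py", line 10, in plan
    print('pos',p.round(4),'grip',o['grip_width'].round(4),'F',o['force'].round(1),'rot units',(rv/.12).round(3))
                                  ^^^^^^^^^^^^^^^^^^^^^
AttributeError: 'float' object has no attribute 'round'
```

```bash
sed -i "s/o\['grip_width'\].round(4)/round(o['grip_width'],4)/" plan.py
python3 -c "
from plan import *
plan([.0236,0,.0081],[.05,.01,0])"
```

```text
pos [0.4026 0.2611 0.0081] grip 0.0288 F [-1.2 -0.3  7.7] rot units [ 0.103 -1.737  1.17 ]
0.05 target [ 0.4834 -0.0348  0.0799] delta units [  3.232 -11.837   2.874]
0.01 target [ 0.4917 -0.0338  0.0408] delta units [  3.562 -11.793   1.309]
0 target [ 0.4937 -0.0335  0.031 ] delta units [  3.644 -11.782   0.917]
```

Request:
{"op": "servo_tool", "data": {"linear": [[0,0,0.5],[0,0,1],[0,0,1],[0,0,1],[0,0,0.5],[0.249,-0.91,0],[0.249,-0.91,0],[0.249,-0.91,0],[0.249,-0.91,0],[0.249,-0.91,0],[0.249,-0.91,0],[0.249,-0.91,0],[0.249,-0.91,0],[0.249,-0.91,0],[0.249,-0.91,0],[0.249,-0.91,0],[0.249,-0.91,0],[0.249,-0.91,0],[0,0,-0.6],[0,0,-0.5]], "rot": [[0,0,0],[0,0,0],[0,0,0],[0,0,0],[0,0,0],[0.008,-0.134,0.09],[0.008,-0.134,0.09],[0.008,-0.134,0.09],[0.008,-0.134,0.09],[0.008,-0.134,0.09],[0.008,-0.134,0.09],[0.008,-0.134,0.09],[0.008,-0.134,0.09],[0.008,-0.134,0.09],[0.008,-0.134,0.09],[0.008,-0.134,0.09],[0.008,-0.134,0.09],[0.008,-0.134,0.09],[0,0,0],[0,0,0]], "gripper": [-1,-1,-1,-1,-1,-1,-1,-1,-1,-1,-1,-1,-1,-1,-1,-1,-1,-1,-1,-1]}}

```text
time: 8.85
ee_pos: [0.4826, -0.0344, 0.0787]
orientation: [-0.078, 0.748, -0.655, 0.068]
force: [0.5, -0.5, -0.7]
grip_width: 0.0289
```

```bash
python3 - <<'E'
from plan import *
plan([.0236,0,.0081],[.05,.01,0])
a=snap('top','t2');b=snap('side','s2')
cv2.imwrite('pics/c2.png',np.hstack([cv2.resize(a[90:230,200:340],(390,390),interpolation=2),cv2.resize(b[110:250,140:280],(390,390),interpolation=2)])[:,:,::-1])
E
```

```text
pos [ 0.4826 -0.0344  0.0787] grip 0.0289 F [ 0.5 -0.5 -0.7] rot units [ 0.001 -0.014  0.003]
0.05 target [ 0.4834 -0.0348  0.0799] delta units [ 0.031 -0.018  0.05 ]
0.01 target [ 0.4917 -0.0338  0.0408] delta units [ 0.36   0.025 -1.515]
0 target [ 0.4937 -0.0335  0.031 ] delta units [ 0.443  0.036 -1.906]
```

View pics/c2.png

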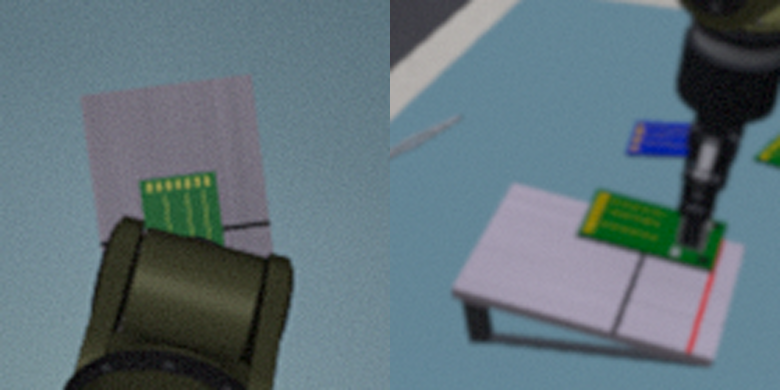

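Request:
{"op": "servo_tool", "data": {"linear": [[0.2,0.02,-0.8],[0.15,0.01,-0.65],[0.05,0,-0.2],[0.04,0,-0.2],[0,0,0],[0,0,0]], "rot": [[0,-0.014,0],[0,0,0],[0,0,0],[0,0,0],[0,0,0],[0,0,0]], "gripper": [-1,-1,-1,-1,-1,-1]}}

```text
time: 9.7
ee_pos: [0.4944, -0.0341, 0.0342]
orientation: [-0.079, 0.748, -0.655, 0.07]
force: [0.0, -0.2, 0.4]
grip_width: 0.0288
```

```bash
python3 - <<'E'
from plan import *
plan([.0236,0,.0081],[.01,0,-.002])
b=snap('side','s3')
cv2.imwrite('pics/c3.png',cv2.resize(b[160:260,150:280],(780,600),interpolation=2)[:,:,::-1])
E
```

```text
pos [ 0.4944 -0.0341  0.0342] grip 0.0288 F [ 0.  -0.2  0.4] rot units [0.004 0.018 0.001]
0.01 target [ 0.4917 -0.0338  0.0408] delta units [-0.11   0.016  0.265]
0 target [ 0.4937 -0.0335  0.031 ] delta units [-0.028  0.027 -0.127]
-0.002 target [ 0.4941 -0.0334  0.0291] delta units [-0.011  0.029 -0.205]
```

View pics/c3.png

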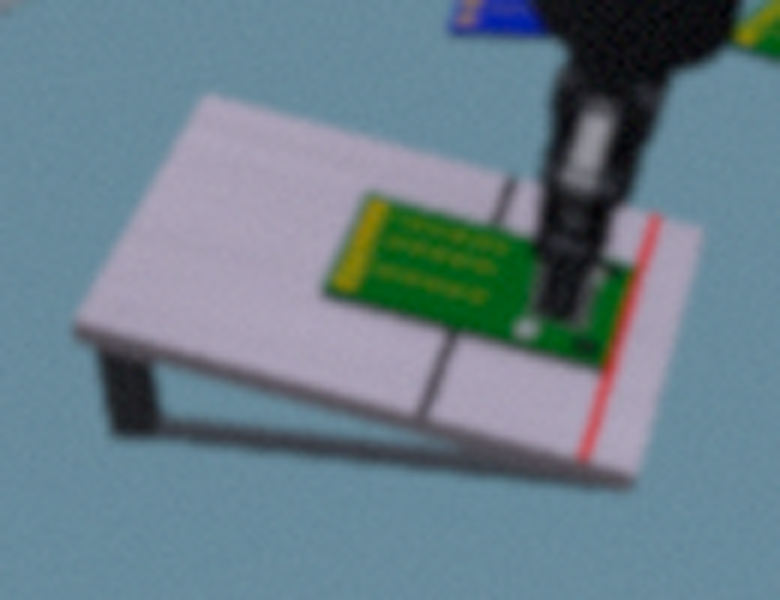

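Request:
{"op": "servo_tool", "data": {"linear": [[-0.01,0.02,-0.1],[-0.01,0.0,-0.05],[0,0,0]], "rot": [[0,0.018,0],[0,0,0],[0,0,0]], "gripper": [-1,-1,-1]}}

```text
time: 10.12
ee_pos: [0.4941, -0.0336, 0.031]
orientation: [-0.079, 0.748, -0.655, 0.069]
force: [-7.8, 1.7, 15.5]
grip_width: 0.0286
```

```bash
cat >> plan.py <<'E'
def board(ox,oy,z,yaw=0):
    c=np.array([[.055,.032],[.055,-.032],[-.055,-.032],[-.055,.032]])
    r=np.radians(yaw);c=c@np.array([[np.cos(r),-np.sin(r)],[np.sin(r),np.cos(r)]]).T+[ox,oy]
    return S_R.apply(np.c_[c,np.full(4,z)])+S_t
def overlay(c,im,box,W,name,polys):
    k=W/(box[1]-box[0])
    v=cv2.resize(im[box[2]:box[3],box[0]:box[1]],None,fx=k,fy=k,interpolation=2)[:,:,::-1].copy()
    for P,col in polys:
        u=(proj(c,P)+.5-[box[0],box[2]])*k-.5
        cv2.polylines(v,[np.round(u*16).astype(int).reshape(-1,1,2)],True,col,1,cv2.LINE_AA,4)
    cv2.imwrite(f'pics/{name}.png',v)
E
python3 - <<'E'
from plan import *
plan([.0236,0,.0081],[0,-.002])
b=snap('side','s4')
st=S_R.apply(np.array([[-.02,-.075,0],[.19,-.075,0],[.19,.075,0],[-.02,.075,0]]))+S_t
overlay('side',b,(150,280,160,260),780,'c4',[(board(.055,0,.004),(0,255,255)),(st,(255,255,0))])
E
```

```text
pos [ 0.4941 -0.0336  0.031 ] grip 0.0286 F [-7.8  1.7 15.5] rot units [0.004 0.004 0.001]
0 target [ 0.4937 -0.0335  0.031 ] delta units [-0.015  0.007  0.003]
-0.002 target [ 0.4941 -0.0334  0.0291] delta units [ 0.001  0.009 -0.076]
```

View pics/c4.png

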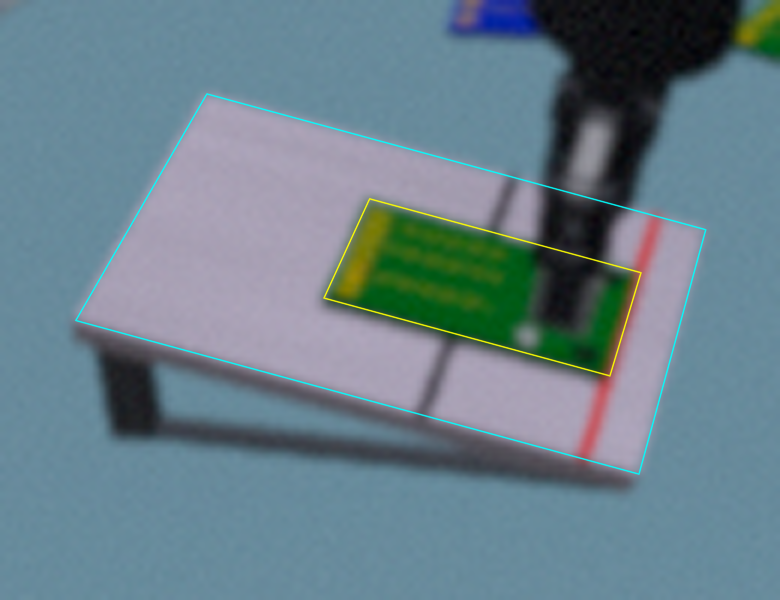

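Request:
{"op": "servo_tool", "data": {"linear": [[0,0,0.04],[0,0,0],[0,0,0],[0,0,0],[-0.1,-0.01,0.5],[-0.2,-0.03,0.98],[-0.2,-0.03,0.98],[0,0,1],[-0.1,-1,0.6],[-0.1,-1,0],[-0.1,-1,0],[-0.1,-1,0],[-0.1,-1,0],[-0.1,-1,0]], "rot": [[0,0,0],[0,0,0],[0,0,0],[0,0,0],[0,0,0],[0,0,0],[0,0,0],[0,0,0],[0,0,0],[0,0,0],[0,0,0],[0,0,0],[0,0,0],[0,0,0]], "gripper": [1,1,1,1,1,1,1,1,1,1,1,1,1,1]}}

```text
time: 11.92
ee_pos: [0.466, -0.1862, 0.1334]
orientation: [-0.078, 0.748, -0.655, 0.069]
force: [-0.0, -0.1, 0.5]
grip_width: 0.0854
```

```bash
python3 - <<'E'
from plan import *
plan([.0236,0,.0081],[0])
a=snap('top','t5');b=snap('side','s5')
P=[(board(.055,0,.004),(0,255,255))]
overlay('side',b,(170,280,170,250),400,'c5s',P)
overlay('top',a,(220,310,105,215),400,'c5t',P)
v=[cv2.imread(f'pics/c5{i}.png') for i in 'st']
v=[np.vstack([i,np.zeros((490-len(i),i.shape[1],3),np.uint8)]) if len(i)<490 else i[:490] for i in v]
cv2.imwrite('pics/c5.png',np.hstack(v))
E
```

```text
pos [ 0.466  -0.1862  0.1334] grip 0.0854 F [-0.  -0.1  0.5] rot units [0.007 0.    0.001]
0 target [ 0.4937 -0.0335  0.031 ] delta units [ 1.107  6.11  -4.096]
```

View pics/c5.png

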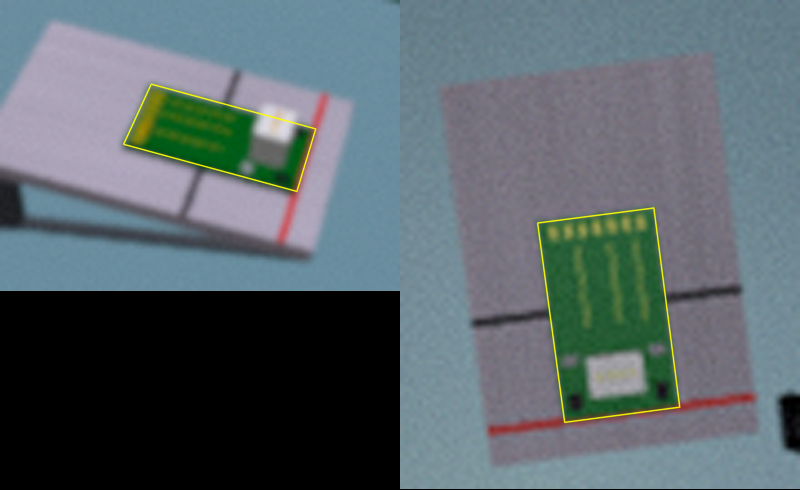

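```bash
cat >> plan.py <<'E'
def swarp(c,im,z,x0,x1,y0,y1,s=.0005):
    X,Y=np.meshgrid(np.arange(x1,x0,-s),np.arange(y1,y0,-s),indexing='ij')
    uv=proj(c,S_R.apply(np.c_[X.ravel(),Y.ravel(),np.full(X.size,z)])+S_t).astype(np.float32).reshape(X.shape+(2,))
    return cv2.remap(np.ascontiguousarray(im[:,:,::-1]),uv[...,0],uv[...,1],cv2.INTER_CUBIC)
E
python3 - <<'E'
from plan import *
for c,f in (('top','t5'),('side','s5')):
    im=cv2.imread(f'pics/{f}.png')[:,:,::-1]
    w=swarp(c,im,.004,-.03,.13,-.08,.08).astype(float);B,G,R=w[...,0],w[...,1],w[...,2]
    # board edges by profile of (G-R)
    g=(G-R)
    mid=g[:, 110:210].mean(1); 
    m=((G-R)>8)&((G-B)>8)
    n,l,st,ce=cv2.connectedComponentsWithStats(m.astype(np.uint8));k=1+np.argmax(st[1:,4])
    p=np.argwhere(l==k).astype(np.float32)
    (r,q),(a,b),ang=cv2.minAreaRect(p)
    print(c,'centre x',.13-r*.0005,'y',.08-q*.0005,'size',a/2,b/2,'ang',ang)
    w=swarp(c,im,0,-.03,.13,-.08,.08).astype(float);r=w[...,2]-w[...,1]
    for s,nm in((slice(20,80),'left+y'),(slice(240,300),'right')):
        v=np.clip(r[:,s].mean(1)-10,0,None); v[:150]=0; print(nm,'line x',.13-.0005*(v*np.arange(len(v))).sum()/v.sum())
        d=w[...,1][:,s].mean(1)[80:200]; i=80+np.argmin(d); print(' black x',.13-.0005*i)
E
```

```text
top centre x 0.05600000762939454 y 0.00025001525878906583 size 108.99998474121094 65.49998474121094 ang 0.0
left+y line x 0.00016790336308680764
 black x 0.06
right line x 7.92068595927009e-05
 black x 0.06
side centre x 0.056749992370605476 y 0.0010000152587890665 size 67.99998474121094 107.49998474121094 ang 90.0
left+y line x 0.0005593258426966341
 black x 0.0605
right line x 0.0005435551674116967
 black x 0.0605
```

```bash
python3 - <<'E'
from plan import *
im=cv2.imread('pics/t5.png')
r=greenrect('top',im,.444,-.287);print(r)
cen=np.array([.4405,-.2871]);y=np.radians(-12.4)
T=np.r_[cen-.032*np.array([np.cos(y),np.sin(y)]),.0085]
o=get_obs();q=o['orientation'];cur=Ro.from_quat(np.r_[q[1:],q[0]])
tg=Ro.from_euler('z',y)*Tflat
print(T,((T-o['ee_pos'])/.025).round(3),((tg*cur.inv()).as_rotvec()/.12).round(3))
E
```

```text
(array([ 0.44399999, -0.28575001]), np.float64(-0.0), [157.5, 160.0], np.float64(19179.5))
[ 0.40924649 -0.28022847  0.0085    ] [-2.271 -3.727 -4.993] [ 0.084  1.752 -2.878]
```

Request:
{"op": "servo_tool", "data": {"linear": [[-0.454,-0.745,0],[-0.454,-0.745,0],[-0.454,-0.745,0],[-0.454,-0.745,-0.4],[-0.454,-0.745,-0.6],[0,0,0],[0,0,0]], "rot": [[0.017,0.35,-0.576],[0.017,0.35,-0.576],[0.017,0.35,-0.576],[0.017,0.35,-0.576],[0.017,0.35,-0.576],[0,0,0],[0,0,0]], "gripper": [1,1,1,1,1,1,1]}}

```text
time: 12.9
ee_pos: [0.41, -0.2778, 0.1082]
orientation: [0.001, -0.628, 0.778, 0.0]
force: [-0.1, 0.7, -0.4]
grip_width: 0.0854
```

```bash
python3 - <<'E'
from plan import *
y=np.radians(-12.4);T=np.array([.4092,-.2802,.0085])
o=get_obs();q=o['orientation'];cur=Ro.from_quat(np.r_[q[1:],q[0]])
tg=Ro.from_euler('z',y)*Tflat
print(o['ee_pos'],((T-o['ee_pos'])/.025).round(3),((tg*cur.inv()).as_rotvec()/.12).round(3))
b=snap('side','s6');cv2.imwrite('pics/c6.png',cv2.resize(b[100:200,230:360],(780,600),interpolation=2)[:,:,::-1])
E
```

```text
[ 0.40996018 -0.27784884  0.10821007] [-0.03  -0.094 -3.988] [-0.008  0.009 -0.027]
```

View pics/c6.png

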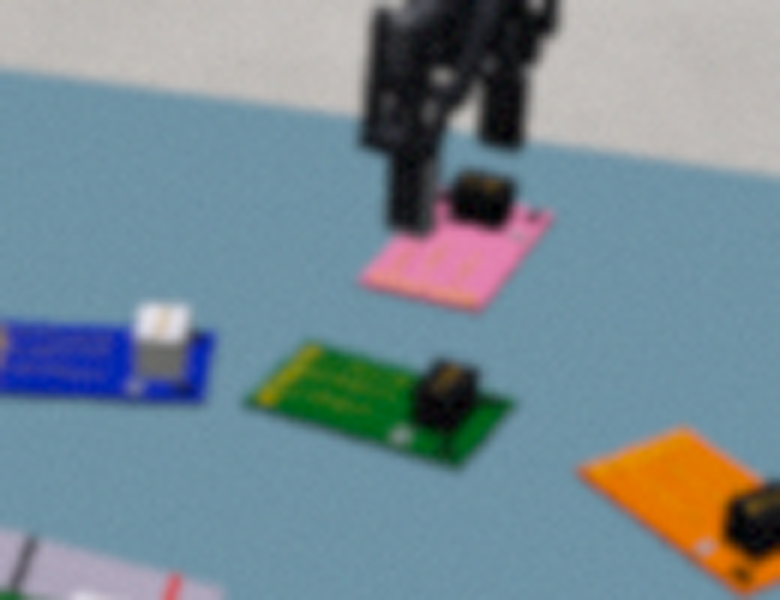

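Request:
{"op": "servo_tool", "data": {"linear": [[-0.03,-0.09,-1],[0,0,-1],[0,0,-0.9],[0,0,-0.7],[0,0,-0.38],[0,0,0]], "rot": [[0,0,-0.02],[0,0,0],[0,0,0],[0,0,0],[0,0,0],[0,0,0]], "gripper": [1,1,1,1,1,1]}}

```text
time: 13.7
ee_pos: [0.4088, -0.2806, 0.0079]
orientation: [0.0, -0.626, 0.779, 0.001]
force: [0.1, 0.6, 0.0]
grip_width: 0.0851
```

Request:
{"op": "servo_tool", "data": {"linear": [[0,0,0],[0,0,0],[0,0,0],[0,0,0],[0,0,0],[0,0,0]], "rot": [[0,0,0],[0,0,0],[0,0,0],[0,0,0],[0,0,0],[0,0,0]], "gripper": [-1,-1,-1,-1,-1,-1]}}

```text
time: 14.45
ee_pos: [0.409, -0.281, 0.0086]
orientation: [0.0, -0.626, 0.78, 0.0]
force: [-0.8, 1.1, 5.6]
grip_width: 0.0286
```

```bash
python3 - <<'E'
from plan import *
plan([.0,0,.0],[])
o=get_obs();p=o['ee_pos'];d=np.array([.4405,-.2871])-p[:2];y=np.radians(-12.4);u=np.array([np.cos(y),np.sin(y)])
off=d@u; print('centre ahead of TCP',off, 'lat',d@np.array([-u[1],u[0]]))
tx=.060+.055-off
plan([tx,0,p[2]+.004],[.04,.01,0])
print(tx)
E
```

```text
pos [ 0.409  -0.281   0.0086] grip 0.0286 F [-0.8  1.1  5.6] rot units [-0.08  -1.749  2.901]
centre ahead of TCP 0.03205374494464536 lat 0.0008145994909119569
pos [ 0.409  -0.281   0.0086] grip 0.0286 F [-0.8  1.1  5.6] rot units [-0.08  -1.749  2.901]
0.04 target [ 0.5421 -0.027   0.0869] delta units [ 5.323 10.159  3.132]
0.01 target [ 0.5483 -0.0262  0.0576] delta units [ 5.57  10.192  1.958]
0 target [ 0.5503 -0.0259  0.0478] delta units [ 5.652 10.203  1.567]
0.08294625505535463
```

Request:
{"op": "servo_tool", "data": {"linear": [[0,0,0.5],[0,0,1],[0,0,1],[0,0,1],[0,0,1],[0.484,0.924,0],[0.484,0.924,0],[0.484,0.924,0],[0.484,0.924,0],[0.484,0.924,0],[0.484,0.924,0],[0.484,0.924,0],[0.484,0.924,0],[0.484,0.924,0],[0.484,0.924,0],[0.484,0.924,0],[0,0,-0.6],[0,0,-0.6],[0,0,0],[0,0,0]], "rot": [[0,0,0],[0,0,0],[0,0,0],[0,0,0],[0,0,0],[-0.007,-0.159,0.264],[-0.007,-0.159,0.264],[-0.007,-0.159,0.264],[-0.007,-0.159,0.264],[-0.007,-0.159,0.264],[-0.007,-0.159,0.264],[-0.007,-0.159,0.264],[-0.007,-0.159,0.264],[-0.007,-0.159,0.264],[-0.007,-0.159,0.264],[-0.007,-0.159,0.264],[0,0,0],[0,0,0],[0,0,0],[0,0,0]], "gripper": [-1,-1,-1,-1,-1,-1,-1,-1,-1,-1,-1,-1,-1,-1,-1,-1,-1,-1,-1,-1]}}

```text
time: 16.95
ee_pos: [0.5418, -0.0272, 0.0906]
orientation: [-0.079, 0.748, -0.655, 0.068]
force: [-0.0, 0.2, -0.1]
grip_width: 0.0287
```

```bash
python3 - <<'E'
from plan import *
plan([.083,0,.0126],[.045,.01,0])
p=get_obs()['ee_pos'];h=S_R.inv().apply(p-S_t);print('tcp in stand',h.round(4))
hh=h[2]-.0126
b=snap('side','s7');a=snap('top','t7')
P=[(board(h[0]+.032,h[1],h[2]-.0126+.008),(0,255,255))]
overlay('side',b,(150,280,130,250),480,'c7s',P)
overlay('top',a,(220,310,95,205),300,'c7t',P)
v=[cv2.imread(f'pics/c7{i}.png')[:366] for i in 'st']
cv2.imwrite('pics/c7.png',np.hstack(v))
E
```

```text
pos [ 0.5418 -0.0272  0.0906] grip 0.0287 F [-0.   0.2 -0.1] rot units [-0.006 -0.009  0.004]
0.045 target [ 0.5411 -0.0272  0.0918] delta units [-0.03   0.001  0.046]
0.01 target [ 0.5483 -0.0262  0.0576] delta units [ 0.259  0.039 -1.323]
0 target [ 0.5504 -0.0259  0.0478] delta units [ 0.341  0.05  -1.714]
tcp in stand [ 0.0835 -0.0001  0.0563]
```

View pics/c7.png

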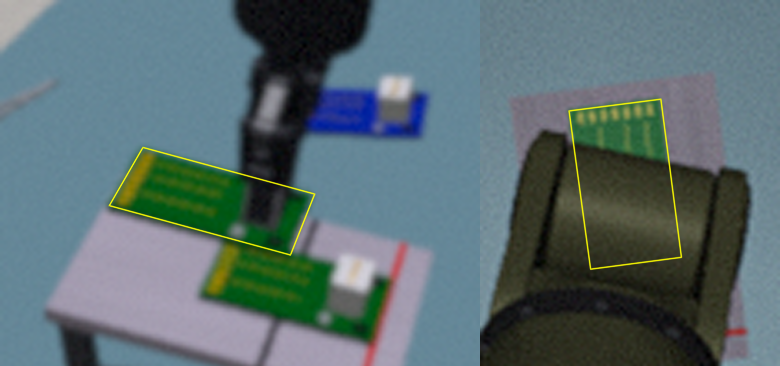

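Request:
{"op": "servo_tool", "data": {"linear": [[0.16,0.02,-0.8],[0.12,0.02,-0.6],[0.03,0.01,-0.16],[0,0,0],[0,0,0]], "rot": [[0,0,0],[0,0,0],[0,0,0],[0,0,0],[0,0,0]], "gripper": [-1,-1,-1,-1,-1]}}

```text
time: 17.68
ee_pos: [0.5499, -0.0255, 0.0521]
orientation: [-0.079, 0.748, -0.655, 0.069]
force: [0.5, 0.8, -0.1]
grip_width: 0.0288
```

```bash
python3 -c "
from plan import *
plan([.083,0,.0126],[.003,0,-.001])"
```

```text
pos [ 0.5499 -0.0255  0.0521] grip 0.0288 F [ 0.5  0.8 -0.1] rot units [-0.005 -0.001 -0.004]
0.003 target [ 0.5498 -0.026   0.0507] delta units [-0.004 -0.022 -0.056]
0 target [ 0.5504 -0.0259  0.0478] delta units [ 0.02  -0.019 -0.173]
-0.001 target [ 0.5506 -0.0259  0.0468] delta units [ 0.029 -0.018 -0.212]
```

Request:
{"op": "servo_tool", "data": {"linear": [[0.01,-0.02,-0.1],[0.01,0,-0.07],[0,0,0]], "rot": [[0,0,0],[0,0,0],[0,0,0]], "gripper": [-1,-1,-1]}}

```text
time: 18.05
ee_pos: [0.5501, -0.026, 0.0476]
orientation: [-0.079, 0.748, -0.655, 0.068]
force: [-4.5, -0.0, 4.9]
grip_width: 0.0284
```

```bash
python3 - <<'E'
from plan import *
plan([.083,0,.0126],[0,-.001])
b=snap('side','s8')
overlay('side',b,(150,280,160,260),780,'c8',[(board(.115,0,.008),(0,255,255))])
E
```

```text
pos [ 0.5501 -0.026   0.0476] grip 0.0284 F [-4.5 -0.   4.9] rot units [-0.005 -0.007 -0.004]
0 target [ 0.5504 -0.0259  0.0478] delta units [0.01  0.002 0.005]
-0.001 target [ 0.5506 -0.0259  0.0468] delta units [ 0.018  0.003 -0.034]
```

View pics/c8.png

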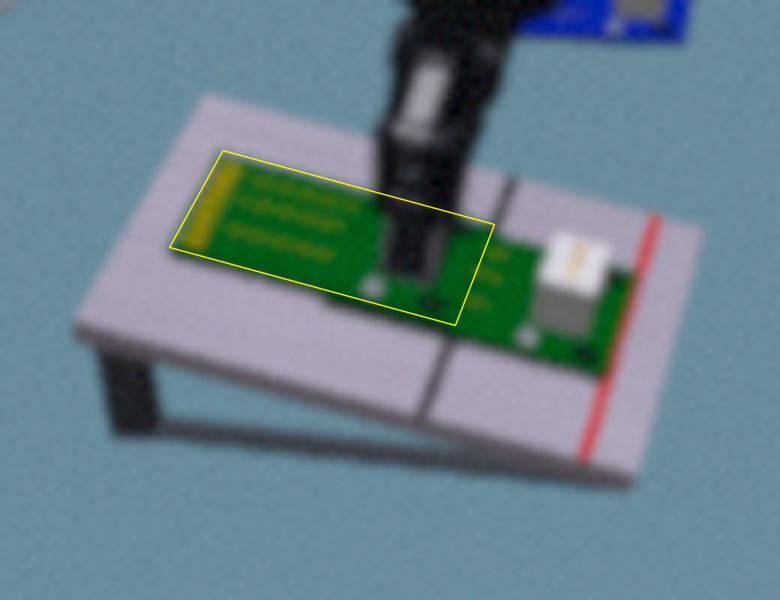

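Request:
{"op": "servo_tool", "data": {"linear": [[0,0,0.02],[0,0,0],[0,0,0],[0,0,0],[-0.1,-0.01,0.5],[-0.2,-0.03,0.98],[-0.2,-0.03,0.98],[0,0,1],[-0.3,-1,0.5],[-0.3,-1,0],[-0.3,-1,0],[-0.3,-1,0],[-0.3,-1,0],[-0.3,-1,0],[-0.3,-1,0],[0,0,0]], "rot": [[0,0,0],[0,0,0],[0,0,0],[0,0,0],[0,0,0],[0,0,0],[0,0,0],[0,0,0],[0,0,0],[0,0,0],[0,0,0],[0,0,0],[0,0,0],[0,0,0],[0,0,0],[0,0,0]], "gripper": [1,1,1,1,1,1,1,1,1,1,1,1,1,1,1,1]}}

```text
time: 20.1
ee_pos: [0.4847, -0.2038, 0.1476]
orientation: [-0.079, 0.748, -0.656, 0.069]
force: [0.1, -0.4, 0.6]
grip_width: 0.0859
```

```bash
python3 - <<'E'
from plan import *
plan([.083,0,.0126],[])
a=snap('top','t9');b=snap('side','s9')
P=[(board(.115,0,.008),(0,255,255)),(board(.055,0,.004),(0,0,255))]
overlay('side',b,(170,280,170,250),400,'c9s',P)
overlay('top',a,(220,310,105,215),400,'c9t',P)
v=[cv2.imread(f'pics/c9{i}.png') for i in 'st']
v=[np.vstack([i,np.zeros((490-len(i),i.shape[1],3),np.uint8)]) if len(i)<490 else i[:490] for i in v]
cv2.imwrite('pics/c9.png',np.hstack(v))
for c,im in (('top',a),('side',b)):
    w=swarp(c,im,.006,-.03,.2,-.08,.08).astype(float);B,G,R=w[...,0],w[...,1],w[...,2]
    m=((G-R)>8)&((G-B)>8)
    def rows(x0,x1):
        p=[np.flatnonzero(m[int((.2-x)/.0005)]) for x in np.arange(x0,x1,.002)]
        return np.array([[.08-q.max()*.0005,.08-q.min()*.0005] for q in p if len(q)])
    for nm,x0,x1 in (('black',.115,.155),('white',.035,.055)):
        e=rows(x0,x1); mid=e.mean(1); print(c,nm,'edges',e.mean(0).round(4),'mid',mid.mean().round(4),'yaw deg',np.degrees(np.polyfit(np.arange(len(mid))*.002,mid,1)[0]).round(2))
    col=m[:,120:200].any(1);i=np.flatnonzero(col);print(' top end x',.2-i.min()*.0005,'bottom',.2-i.max()*.0005)
    cv2.imwrite(f'pics/w9{c}.png',w[...,:].astype(np.uint8))
ws=[cv2.imread(f'pics/w9{c}.png') for c in('top','side')];cv2.imwrite('pics/w9.png',np.hstack(ws))
E
```

```text
pos [ 0.4847 -0.2038  0.1476] grip 0.0859 F [ 0.1 -0.4  0.6] rot units [-0.002 -0.002  0.013]
top black edges [-0.0313  0.0326] mid 0.0007 yaw deg 0.39
top white edges [-0.0316  0.0324] mid 0.0004 yaw deg -0.26
 top end x 0.171 bottom 0.0015000000000000013
side black edges [-0.0327  0.0315] mid -0.0006 yaw deg 0.21
side white edges [-0.0254  0.0359] mid 0.0053 yaw deg -21.96
 top end x 0.171 bottom 0.0030000000000000027
```

View pics/c9.png

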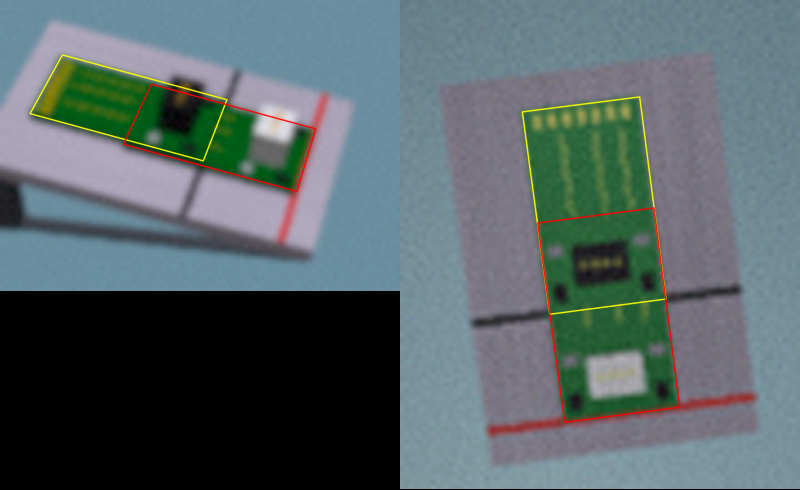

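View pics/w9.png

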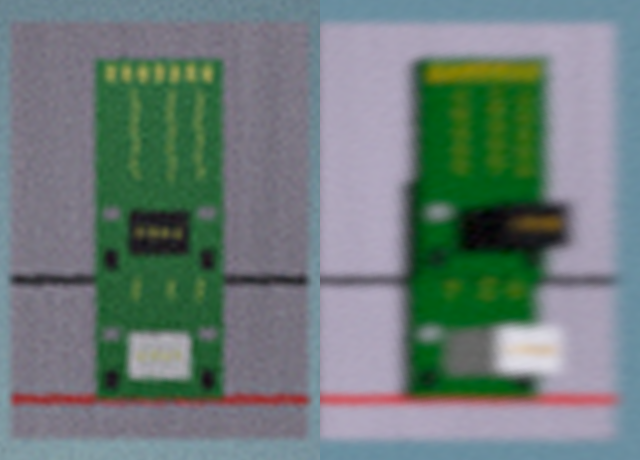

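```bash
python3 -c "
from workcell import *
print(finish_job())"
```

```text
the job is handed in; nothing more can be done
None
```

Both green boards are on the stand as asked, and I handed the job in at about 20 s of the 53 s allowed. I laid the white-plug board first with its plug edge on the red line. I then lapped the black-plug board over it with its plug edge on the black line, and the white plug block still shows.

**Position along the slope:** In the last pictures, both boards matched their target outlines in both views to about 1 mm. The white board may sit 0.5–1 mm uphill of the red line's centre. The two plug blocks are about 61 mm apart, against 60 mm intended.

**Centring and squareness:** In the top view both boards are within about 0.7 mm of the stand's centre and 0.4° of square.

**One disagreement:** The side view gave a wrong centre and angle for the white board (5 mm and 22° off). The plug block hid part of its edge there, so I set that reading aside. The outline overlay in the same view fits.

**Forces and surroundings:** The highest contact force I read was about 17 N while pressing the white board down. The gripper was open and clear of everything at the end. I gave no moves near the blue, pink or orange boards, but I did not re-measure where they are.

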